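# Clamp a bamboo flute blank in the ratchet hold-down press

## Robot

A 6-joint arm with a two-finger parallel gripper is mounted at the origin on the work surface. World frame = base frame: x ahead of the robot, y to its left, z up, the work surface at z = 0. Lengths are in m, angles in degrees, forces in N, time in s.
With the tool pointing down it reaches from about 0.35 to 0.875 m from the base axis. Payload 4.2 kg.
Tool frame: the origin (TCP) lies midway between the tips of the shut fingers; the grasp point (between the pads) lies 19 mm behind it; z points along the fingers, y is the line along which they close (so a half turn about z gives the same grasp; the last joint's range is limited). The gripper opens to 87 mm and grips with 3 to 60 N. Pads are 19 mm wide; open, the fingers measure 117 mm over their backs; the gripper's body (75 mm by 190 mm) begins 51 mm behind the grasp point.
Start: joints at [88.213, 22.042, 0.453, 0, -68.411, -14.817], TCP at [0.179, 0.599, 0.223] pointing down, gripper open.
Joint ranges: [-179.83, 179.83], [-69.29, 118.12], [-61.27, 80.66], [-181.25, 117.63], [-171.15, -9.14], [-177.46, 177.46]. Speed limits (degrees/s): [159.86, 159.86, 180, 180, 180, 180].

## Interface

Orientations are given as a 3x3 rotation matrix whose columns are the frame's x, y, z axes.
In Python, from station import r gives the robot as it stands.
- The arm moves only by the tool inch_along, called after ">>>" as name(argument=value, ...), one argument or row to a line, values as JSON. Schema: {"type":"object","properties":{"motion":{"type":"string"},"only":{"type":"string"},"quiet":{"type":"boolean"},"lines":{"type":"string"}},"required":["motion"],"additionalProperties":false}. motion is a string of 1 to 8 rows, parted by a bar, with the numbers parted by commas; each row has 7 numbers: the opening from 0.0 (shut) to 1.0 (fully open), then dx, dy, dz in m, then a rotation vector rx, ry, rz in degrees; each row is the pose to reach, as a shift and turn from the pose commanded when the call began, along the tool's axes at that moment; what a row does not reach only later rows make up. A row lasts 1/10 s, in which the tool goes at most 0.05 m and 8.59 degrees, less where a joint would pass 70% of its speed; a pose out of reach is approached as far as the arm can. The fingers move at their own pace and stop on an object; the grip force is fixed at half the most. Time passes only in rows, so rows that do not move let the fingers close. The tool returns the time, the measured TCP pose, the force, the opening and the grip force at its end. only (a regular expression) keeps the lines of the reply that match it, lines (a string "A,B") keeps lines A to B, and quiet returns only ok. Input that does not fit is refused with a message, and nothing moves.
- r.sense(): the state, without advancing time (a new reading comes with each control period).
- r.capture(name): name is "side" or "top" or "wrist"; returns a dict with "pixels" (420x560x3 uint8, red, green, blue), "z_map" (420x560 float32, m along the optical axis (not along the pixel's ray), 0 where there is no reading), "K" (3x3 intrinsics, pixels), "distortion" ([k1, k2, p1, p2, k3] as OpenCV has them; the pictures are not rectified), "world_from_camera" (4x4, takes a point from camera to world coordinates). Camera axes: x right, y up, looking along -z (the intrinsics and any distortion apply to the point x, -y, -z); pixel columns grow to the right and rows downward; lengths in m; the calibration is good to about 2 mm. A picture is of the moment at which its call begins.
- r.finish_job(): hands the job in; it is judged then, once.
The state is a dict: "time_s": time; "joints": joint angles; "joint_velocities": joint speeds; "effort": joint torques, N m; "tcp_pos": TCP position; "ee_rot": TCP orientation; "wrist_force": force on the tool from outside, world axes, zero at the start; "moment": the same for the moment, N m; "gripper_width": opening from 0.0 (shut) to 1.0 (fully open); "gripper_force": force on a finger pad.
Only numpy, scipy, OpenCV 4.12 (cv2) and the standard library are available. Lean on these libraries where they do the work, as an engineer would, in place of code of your own. Each camera call takes 0.05 s, during which the arm holds its last target. There are 200 camera calls.

## Task

Clamp the bamboo blank in the ratchet press for drilling: raise the press arm by its T-bar, past the clicking pawl, to its top notch and let go so that it stays up; then lay the blank lengthwise in the two V-blocks, with its middle under the pad (within 3 cm), and let go of it. Then push the pawl's paddle down until the arm has sunk onto the blank, and let the pawl spring back. Do not knock over the glue bottle.

Things in the scene. Friction and masses are not known exactly. Their poses are not given: they have to be found in the camera images.
- press: Ratchet hold-down press, fixed (mm): dark iron base plate (x -50..110, y -60..60, 10 thick), guide post (x 57..89, y -22..22, 150 high), two wooden V-blocks. Origin at bench level under the midpoint of the V-blocks; z up, y along their groove. Rail at x 70, y 0; pawl on the post's +y side, bracket y 14..34 up to z 80. A seated blank overhangs the base on both sides, free for fingers at y -80.
- seat (a point): Where the middle of the blank's axis should lie: midway between the V-blocks, 44.4 mm above the bench; axes as the press. V-blocks centred 42 mm either side of it along y, each 16 mm long in y and 44 mm wide in x, 90 degree groove with its vertex 26 mm and its flank tops 42 mm above the bench.
- rail (a joint): Height of press arm, rail and T-bar, m: 0 lowest, 0.068 upper stop. Notches, where the pawl holds it, at 0.015, 0.030, 0.045, 0.060 (top). Pulled up (10 to 15 N) it clicks past the pawl by itself; lift 2 mm or more past a notch and it settles back on it. With the pawl freed it sinks, damped, under its 0.45 kg at about 0.09 m/s. Resting on a seated blank it reads about 0.017.
- tbar (a point): Centre of the wooden T-bar on top of the rail: 70 mm long along the press's x, 18 mm wide in y, 16 mm high. At rail = 0 it is 185 mm above the bench; it moves with the rail. The post's top is 150 mm above the bench; nothing else stands beside the bar.
- pad (a point): Centre of the underside of the pressing pad, 30 x 30 x 12 mm, over the groove midway between the V-blocks; above it the arm, 18 mm thick and 18 mm wide, leads back (+x) to the rail. At rail = 0 it is 40 mm above the bench, at the top notch 100 mm.
- pawl (a joint): Angle of the pawl in rad: 0 = engaged (a spring pushes it there), 0.36 = stop. Above about 0.2 its nose is clear of the teeth and the rail can sink. It turns about an axis along the press's x at y 20, z 70 mm.
- paddle (a point): Centre of the top of the pawl's paddle, a flat steel plate 28 (x) x 32 (y) x 6 mm at the end of the pawl's lever, at x 70, y 100, z 76 mm of the press when engaged, 80 mm from the pivot. Pushing it straight down 16 to 26 mm, with about 3 to 8 N, frees the rail; it springs back when let go.
- bamboo: The loose bamboo blank: a round straight tube, 26 mm in diameter, 260 mm long, about 0.09 kg. Origin at the middle of its axis; its y axis runs along it (it may roll, so x and z are arbitrary); both ends are alike. At the start it lies level, axis 36 mm above the bench, on a low wooden rack.
- rack: The fixed wooden rack under the blank at the start: board 60 x 100 x 8 mm with two V-blocks at y = -35 and +35 mm (16 mm long in y), up to 33 mm high; origin under its middle at bench level. Beyond 50 mm from its middle the blank overhangs the bench freely.
- glue: A white glue bottle standing loose on the bench, 48 mm in diameter, 130 mm high; origin at its underside, z its axis.

How it is judged (in metres and radians):
On the way, in this order (a step that is already met when the one before it is completed fails the run):
1. the press arm stands in its top notch, held by the pawl alone (value of joint rail above 0.056 m and velocity of joint rail between -0.01 and 0.01 m/s and contact force between the fingers and anything else below 0.3 N), for 0.2 s.
2. the blank lies in both V-blocks under the raised pad, let go (x of bamboo in the frame of seat between -0.007 and 0.007 m and y of bamboo in the frame of seat between -0.035 and 0.035 m and z of bamboo in the frame of seat between -0.007 and 0.007 m and angle between the y axis of bamboo and the y axis of press, either way round below 0.12 rad and value of joint rail above 0.044 m and contact force between the fingers and bamboo below 0.3 N), for 0.2 s.
At the end, for the whole second after the job is handed in: The blank lies in both V-blocks (axis within 7 mm and 0.12 rad of the seated axis), its middle within 35 mm of the pad along the groove; the press arm rests on it (rail 0.0139 to 0.0209 m, still); the pawl has sprung back (below 0.08 rad); all at rest (x of bamboo in the frame of seat between -0.007 and 0.007 m and y of bamboo in the frame of seat between -0.035 and 0.035 m and z of bamboo in the frame of seat between -0.007 and 0.007 m and angle between the y axis of bamboo and the y axis of press, either way round below 0.12 rad and value of joint rail between 0.0139 and 0.0209 m and velocity of joint rail between -0.01 and 0.01 m/s and value of joint pawl below 0.08 rad and linear speed of bamboo below 0.02 m/s); the robot touches nothing.
It fails at once if the glue bottle is knocked over (angle between glue's own z axis and vertical above 0.6 rad).
It also fails if it takes over 70 s, if anything falls off the work surface, if the arm or the gripper's body presses on something with over 40 N, if the wrist force passes 120 N, or if a joint passes its speed limit or range.

## Working session

There is one attempt and no reset: what is moved stays moved. The work goes in short steps, Python scripts to look and compute and a tool call to move; the robot and the scene stay as the last step left them, time stands still between calls to the robot, and variables do not carry over. Pictures are saved under pics/ and viewed, at most 10 in all, crops included, and the job is handed in when it is done.

```bash
ls; mkdir -p pics
```

Run:
```python
from station import r
import cv2,numpy as np
s=r.sense();print(s['time_s'],s['tcp_pos'],np.round(s['ee_rot'],3).tolist(),s['gripper_width'])
for n in ['top','side']:
    c=r.capture(n);cv2.imwrite(f'pics/{n}0.png',c['pixels'][:,:,::-1]);np.savez(f'{n}0.npz',**c)
    print(n,np.round(c['world_from_camera'],3).tolist(),c['K'].tolist(),c['distortion'])
```

```text
pics
station.py
0.0 [0.17841153 0.59834562 0.22148483] [[0.958, -0.286, -0.001], [-0.286, -0.958, -0.002], [0.0, 0.002, -1.0]] 1.0006266991564503
top [[-0.022, 0.969, -0.245, 0.452], [-1.0, -0.023, 0.001, -0.004], [-0.004, 0.245, 0.969, 0.797], [0.0, 0.0, 0.0, 1.0]] [[397.7765663673975, 0.0, 283.32868408575354], [0.0, 397.7765663673975, 209.99845654923456], [0.0, 0.0, 1.0]] [-0.0149287  0.         0.         0.         0.       ]
side [[0.798, 0.437, -0.414, 0.173], [-0.602, 0.587, -0.542, -0.559], [0.006, 0.682, 0.731, 0.873], [0.0, 0.0, 0.0, 1.0]] [[539.9647985741877, 0.0, 285.9199869172356], [0.0, 539.9647985741877, 213.32013774142166], [0.0, 0.0, 1.0]] [0.06085508 0.         0.         0.         0.        ]
```

View pics/top0.png

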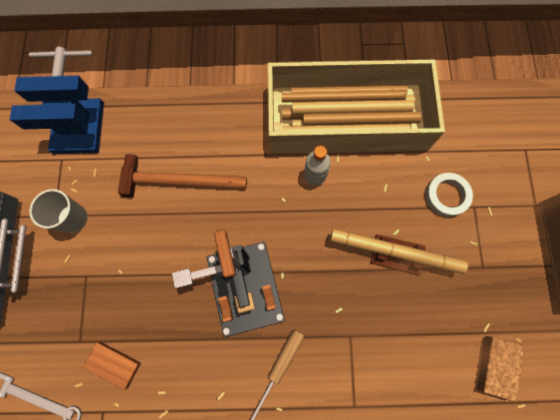

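View pics/side0.png

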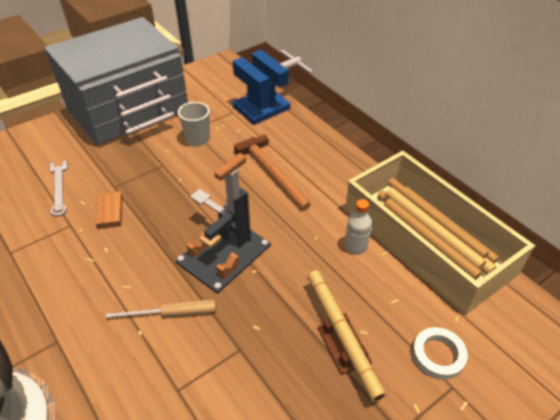

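The top view shows the press base at about (245,290), with its screws at (262,247), (280,318) and (226,331). The T-bar is at (225,253), the paddle at (183,279), the blank runs from (335,237) to (465,267), and the glue bottle is at (318,165). The side view agrees with this.

Create h.py:
```python
import cv2,numpy as np
def cloud(c):
    h,w=c['z_map'].shape; u,v=np.meshgrid(np.arange(w),np.arange(h))
    p=cv2.undistortPoints(np.stack([u,v],-1).reshape(-1,1,2).astype(float),c['K'],c['distortion']).reshape(h,w,2)
    z=c['z_map'];P=np.stack([p[...,0]*z,-p[...,1]*z,-z],-1)
    T=c['world_from_camera'];W=P@T[:3,:3].T+T[:3,3];W[z==0]=np.nan
    return W
def hsv(c): return cv2.cvtColor(c['pixels'],cv2.COLOR_RGB2HSV)
def rect(p): 
    (c,s,a)=cv2.minAreaRect(p.astype(np.float32)); return np.round(c,4),np.round(s,4),round(a,1)
```

Run:
```python
from h import *
for n in ['top','side']:
    c=dict(np.load(n+'0.npz'));W=cloud(c);H=hsv(c)
    x,y,z=W[...,0],W[...,1],W[...,2]
    bx={'top':(slice(215,345),slice(165,295)),'side':(slice(145,295),slice(170,275))}[n]
    for nm,lo,hi in [('base',.004,.016),('paddle',.06,.09),('arm',.04,.07),('tbar',.186,.2)]:
        m=np.zeros(z.shape,bool);m[bx]=True
        m&=(z>lo)&(z<hi)
        k,l,st,ce=cv2.connectedComponentsWithStats(m.astype(np.uint8))
        for i in range(1,k):
            if st[i,4]>40: 
                q=W[l==i];print(n,nm,st[i],rect(q[:,:2]),np.round(np.median(q,0),4))
    bx={'top':(slice(220,285),slice(325,475)),'side':(slice(265,400),slice(300,390))}[n]
    m=np.zeros(z.shape,bool);m[bx]=True;m&=(z>.037)&(z<.07)
    q=W[m];print(n,'bamboo',rect(q[:,:2]),q.mean(0),q[:,2].max())
    bx={'top':(slice(135,195),slice(300,335)),'side':(slice(195,260),slice(340,375))}[n]
    m=np.zeros(z.shape,bool);m[bx]=True;m&=(z>.11)&(z<.15)
    print(n,'glue',W[m].mean(0),W[m][:,2].max())
```

```text
top base [ 211  241   74   96 3158] (array([0.4964, 0.0738]), array([0.1622, 0.1204]), 13.2) [0.4855 0.0564 0.0106]
top base [207 254  13  14 110] (array([0.5526, 0.136 ]), array([0.0235, 0.0234]), 13.8) [0.552  0.138  0.0113]
top paddle [172 265  50  23 507] (array([0.5198, 0.1533]), array([0.028 , 0.0874]), 13.3) [0.5191 0.1681 0.0757]
top paddle [235 291  20  22 170] (array([0.4691, 0.0672]), array([0.0316, 0.0302]), 13.6) [0.4624 0.0607 0.0822]
top arm [267 302   9   8  42] (array([0.4617, 0.0224]), array([0.0109, 0.0157]), 16.6) [0.4605 0.0217 0.0419]
top bamboo (array([ 0.559 , -0.2224]), array([0.2598, 0.0277]), 74.4) [ 0.55728852 -0.2228253   0.04660654] 0.05280802076449298
top glue [ 0.7249472  -0.07327601  0.12804711] 0.13261996988519287
side base [234 148  41  32 124] (array([0.7088, 0.257 ]), array([0.0301, 0.1445]), 9.2) [0.7083 0.2787 0.0117]
side base [ 175  227   96   66 2487] (array([0.4957, 0.0722]), array([0.1612, 0.1221]), 13.9) [0.4786 0.0596 0.0085]
side paddle [190 189  37  30 340] (array([0.5187, 0.1464]), array([0.0293, 0.1014]), 11.4) [0.5164 0.163  0.0731]
side paddle [199 214  51  35 408] (array([0.5034, 0.0706]), array([0.1071, 0.0325]), 10.0) [0.4854 0.0635 0.0794]
side arm [230 220  20  18 161] (array([0.5358, 0.0671]), array([0.0241, 0.0389]), 58.2) [0.5387 0.0648 0.0566]
side tbar [225 173  13  10  65] (array([0.5319, 0.0763]), array([0.0128, 0.0228]), 58.9) [0.5317 0.0745 0.1929]
side bamboo (array([ 0.5588, -0.223 ]), array([0.262 , 0.0288]), 75.1) [ 0.55274069 -0.23523063  0.04525315] 0.052635532971132104
side glue [ 0.72483846 -0.07739288  0.12476764] 0.1319775107778971
```

Run:
```python
from h import *
for n in ['top','side']:
    c=dict(np.load(n+'0.npz'));W=cloud(c)
    bx={'top':(slice(215,345),slice(165,295)),'side':(slice(145,295),slice(170,275))}[n]
    for nm,lo,hi in [('tbar',.197,.23),('plate',.066,.08)]:
        m=np.zeros(W.shape[:2],bool);m[bx]=True;m&=(W[...,2]>lo)&(W[...,2]<hi)
        if nm=='plate': m&=(W[...,1]>.168)&(W[...,1]<.22)
        q=W[m];print(n,nm,len(q),rect(q[:,:2]),np.median(q,0))
o=np.array([.467,.066]);a=np.radians(13.4);R=np.array([[np.cos(a),-np.sin(a)],[np.sin(a),np.cos(a)]])
for k,p in dict(tbar=(.07,0),paddle=(.07,.1)).items(): print(k,o+R@p)
```

```text
top tbar 630 (array([0.5363, 0.0825]), array([0.0702, 0.0191]), 13.2) [0.53506886 0.08138337 0.22291155]
top plate 254 (array([0.5134, 0.1806]), array([0.028 , 0.0312]), 13.3) [0.51390625 0.18195204 0.07663209]
side tbar 435 (array([0.5343, 0.0805]), array([0.0699, 0.0208]), 12.9) [0.53193564 0.07691584 0.21924052]
side plate 139 (array([0.5117, 0.1815]), array([0.0293, 0.0299]), 10.5) [0.50976122 0.18083312 0.07376657]
tbar [0.53509431 0.08222235]
paddle [0.51191952 0.17949994]
```

Create go.py:
```python
# usage: go.py x y z yaw(of tool x)  -> needed shift/turn in tool axes
import sys,numpy as np
from station import r
from scipy.spatial.transform import Rotation as Ro
s=r.sense();R=np.array(s['ee_rot']);x,y,z,a=map(float,sys.argv[1:5]);a=np.radians(a)
T=np.array([[np.cos(a),np.sin(a),0],[np.sin(a),-np.cos(a),0],[0,0,-1]])
print('t',s['time_s'],'tcp',np.round(s['tcp_pos'],4),'F',np.round(s['wrist_force'],1),'shift',np.round(R.T@(np.array([x,y,z])-s['tcp_pos']),4),'rot',np.round(Ro.from_matrix(R.T@T).as_rotvec(degrees=True),2))
```

```text
(no output)
```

>>> inch_along(
  motion="1,0.49,0.392,-0.08,0,0,-30 | 1,0.49,0.392,-0.08,0,0,-30 | 1,0.49,0.392,-0.08,0,0,-30 | 1,0.49,0.392,-0.08,0,0,-30 | 1,0.49,0.392,-0.08,0,0,-30 | 1,0.49,0.392,-0.08,0,0,-30 | 1,0.49,0.392,-0.08,0,0,-30 | 1,0.49,0.392,-0.08,0,0,-30",
)

```text
time_s: 0.9
tcp_pos: [0.4051, 0.2709, 0.2733]
ee_rot: [[0.973, 0.232, -0.0], [0.232, -0.973, -0.0], [-0.0, 0.0, -1.0]]
wrist_force: [1.0, 1.0, -0.3]
gripper_width: 1.004
gripper_force: 0.0
```

```bash
python3 go.py .5355 .0820 .30 13.4
```

Run:
```python
from h import *
c=dict(np.load('top0.npz'));W=cloud(c)
for y in range(255,312,5): print(y,np.round(W[y,225:255:3,2],3))
```

```text
t 0.9 tcp [0.4051 0.2709 0.2733] F [ 1.   1.  -0.3] shift [ 0.0829  0.214  -0.0268] rot [0.   0.01 0.03]
255 [0.224 0.224 0.22  0.185 0.133 0.152 0.121 0.072 0.012 0.009]
260 [0.225 0.223 0.222 0.174 0.153 0.151 0.146 0.075 0.011 0.012]
265 [0.224 0.225 0.222 0.121 0.113 0.101 0.127 0.105 0.022 0.011]
270 [0.224 0.225 0.226 0.222 0.1   0.101 0.011 0.05  0.037 0.012]
275 [0.222 0.222 0.221 0.1   0.1   0.102 0.091 0.011 0.011 0.008]
280 [0.011 0.011 0.01  0.1   0.1   0.1   0.102 0.008 0.012 0.009]
285 [0.013 0.011 0.01  0.01  0.102 0.101 0.099 0.013 0.009 0.01 ]
290 [0.011 0.01  0.013 0.009 0.102 0.102 0.101 0.099   nan 0.009]
295 [0.01  0.009 0.013 0.009 0.099 0.101 0.1   0.1   0.083 0.01 ]
300 [0.041 0.028 0.01  0.009 0.083 0.101 0.101 0.1   0.087 0.08 ]
305 [0.031 0.031 0.011 0.011 0.081 0.101 0.101 0.101 0.083 0.084]
310 [0.029 0.031 0.016 0.011 0.008 0.083 0.082 0.082 0.01  0.009]
```

>>> inch_along(
  motion="1,0.083,0.214,-0.0268,0,0,0 | 1,0.083,0.214,-0.0268,0,0,0 | 1,0.083,0.214,-0.0268,0,0,0 | 1,0.083,0.214,-0.0268,0,0,0 | 1,0.083,0.214,-0.0268,0,0,0 | 1,0.083,0.214,-0.0268,0,0,0",
)

```text
time_s: 1.5
tcp_pos: [0.5365, 0.081, 0.2995]
ee_rot: [[0.974, 0.227, -0.0], [0.227, -0.974, -0.001], [-0.001, 0.001, -1.0]]
wrist_force: [-0.6, 0.3, -0.7]
gripper_width: 0.999
gripper_force: 0.0
```

```bash
python3 go.py .5355 .0820 .196 13.4
```

Run:
```python
from station import r
import cv2
cv2.imwrite('pics/w1.png',r.capture('wrist')['pixels'][:,:,::-1])
```

```text
t 1.5 tcp [0.5365 0.081  0.2995] F [-0.6  0.3 -0.7] shift [-0.0007 -0.0013  0.1035] rot [ 0.04  0.03 -0.3 ]
```

View pics/w1.png

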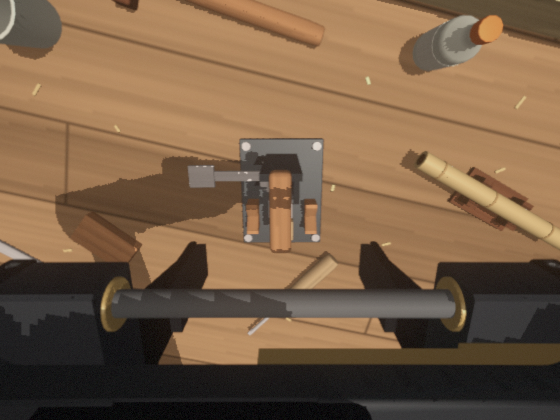

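The wrist view has the T-bar at column 280, midway between the fingers and parallel to the tool x axis, so I'm aligned with it. Next I descend, grip and lift.

>>> inch_along(
  motion="1,-0.0005,-0.001,0.05,0,0,0 | 1,-0.0005,-0.001,0.09,0,0,0 | 1,-0.0005,-0.001,0.1035,0,0,0 | 1,-0.0005,-0.001,0.1035,0,0,0 | 0,-0.0005,-0.001,0.1035,0,0,0 | 0,-0.0005,-0.001,0.1035,0,0,0 | 0,-0.0005,-0.001,0.1035,0,0,0 | 0,-0.0005,-0.001,0.1035,0,0,0",
)

```text
time_s: 2.35
tcp_pos: [0.5346, 0.085, 0.1974]
ee_rot: [[0.973, 0.232, 0.002], [0.232, -0.973, 0.001], [0.002, -0.0, -1.0]]
wrist_force: [0.2, -0.3, -0.3]
gripper_width: 0.719
gripper_force: 0.0
```

>>> inch_along(
  motion="0,0,0,0,0,0,0 | 0,0,0,0,0,0,0",
)

```text
time_s: 2.55
tcp_pos: [0.5343, 0.0847, 0.1967]
ee_rot: [[0.973, 0.232, 0.0], [0.232, -0.973, 0.0], [0.001, -0.0, -1.0]]
wrist_force: [0.4, 0.3, -0.4]
gripper_width: 0.542
gripper_force: 0.0
```

>>> inch_along(
  motion="0,0,0.0015,0,0,0,0 | 0,0,0.0015,0,0,0,0 | 0,0,0.0015,0,0,0,0 | 0,0,0.0015,0,0,0,0 | 0,0,0.0015,0,0,0,0 | 0,0,0.0015,0,0,0,0",
)

```text
time_s: 3.15
tcp_pos: [0.5347, 0.0829, 0.1964]
ee_rot: [[0.973, 0.232, -0.0], [0.232, -0.973, -0.001], [-0.0, 0.001, -1.0]]
wrist_force: [1.2, -2.7, 0.8]
gripper_width: 0.228
gripper_force: 30.0
```

Gripped: an opening of 0.228 × 87 mm gives about 20 mm. Lifting 35 mm, slightly past the top notch.

>>> inch_along(
  motion="0,0,0,-0.008,0,0,0 | 0,0,0,-0.016,0,0,0 | 0,0,0,-0.022,0,0,0 | 0,0,0,-0.028,0,0,0 | 0,0,0,-0.032,0,0,0 | 0,0,0,-0.035,0,0,0 | 0,0,0,-0.035,0,0,0",
)

```text
time_s: 3.85
tcp_pos: [0.5346, 0.0829, 0.2304]
ee_rot: [[0.973, 0.231, -0.001], [0.231, -0.973, -0.001], [-0.001, 0.0, -1.0]]
wrist_force: [3.5, -3.4, -5.7]
gripper_width: 0.221
gripper_force: 30.0
```

>>> inch_along(
  motion="0,0,0,0.002,0,0,0 | 0,0,0,0.003,0,0,0 | 1,0,0,0.003,0,0,0 | 1,0,0,0.003,0,0,0 | 1,0,0,0.003,0,0,0 | 1,0,0,0.003,0,0,0 | 1,0,0,0.003,0,0,0 | 1,0,0,0.003,0,0,0",
)

```text
time_s: 4.65
tcp_pos: [0.5346, 0.0834, 0.2286]
ee_rot: [[0.973, 0.232, 0.0], [0.232, -0.973, 0.0], [0.0, -0.0, -1.0]]
wrist_force: [0.2, 0.4, -0.1]
gripper_width: 0.69
gripper_force: 0.0
```

>>> inch_along(
  motion="1,0,0,-0.03,0,0,0 | 1,0,0,-0.06,0,0,0 | 1,0,0,-0.09,0,0,0 | 1,0,0,-0.09,0,0,0",
)

```text
time_s: 5.05
tcp_pos: [0.5367, 0.0837, 0.3235]
ee_rot: [[0.973, 0.232, 0.01], [0.232, -0.973, 0.003], [0.01, -0.0, -1.0]]
wrist_force: [-0.1, -0.1, 0.7]
gripper_width: 0.981
gripper_force: 0.0
```

Run:
```python
from h import *; from station import r
c=r.capture('side');cv2.imwrite('pics/side1.png',c['pixels'][:,:,::-1]);W=cloud(c)
m=np.zeros(W.shape[:2],bool);m[120:295,170:275]=True;d=np.hypot(W[...,0]-.536,W[...,1]-.082)
m&=(W[...,2]>.2)&(W[...,2]<.27)&(d<.04);q=W[m];print(len(q),np.percentile(q[:,2],[50,80,95]) if len(q) else '')
c=r.capture('top');cv2.imwrite('pics/top1.png',c['pixels'][:,:,::-1]);W=cloud(c)
print(np.round(W[250:310:6,225:255:3,2],3))
```

```bash
# grasp pose for the blank
python3 go.py .538 -.300 .30 -15.3
```

```text
608 [0.24561865 0.25081449 0.25225719]
[[0.409 0.408 0.407 0.405 0.15  0.153 0.131 0.008 0.012 0.409]
 [0.254 0.252 0.221 0.187 0.135 0.151 0.126 0.06  0.01  0.014]
 [0.256 0.251 0.242 0.152 0.147 0.152 0.15  0.088 0.01  0.012]
 [0.252 0.255 0.251 0.133 0.129 0.118 0.01  0.08  0.044 0.011]
 [0.248 0.244 0.13  0.13  0.133 0.128 0.011 0.01  0.012 0.013]
 [0.014 0.011 0.012 0.131 0.13  0.13  0.115 0.011 0.011 0.01 ]
 [0.011 0.011 0.012 0.131 0.132 0.13  0.13  0.009 0.01  0.01 ]
 [0.011 0.007 0.01  0.129 0.13  0.13  0.132 0.112 0.11  0.012]
 [0.042 0.023 0.01  0.113 0.133 0.131 0.13  0.128 0.114 0.011]
 [0.034 0.034 0.009 0.01  0.132 0.129 0.129 0.131 0.112 0.113]]
t 5.15 tcp [0.5346 0.0835 0.3188] F [-0.1  0.6  0.1] shift [-0.0855  0.3739  0.0184] rot [-0.07 -0.05 28.69]
```

View pics/side1.png

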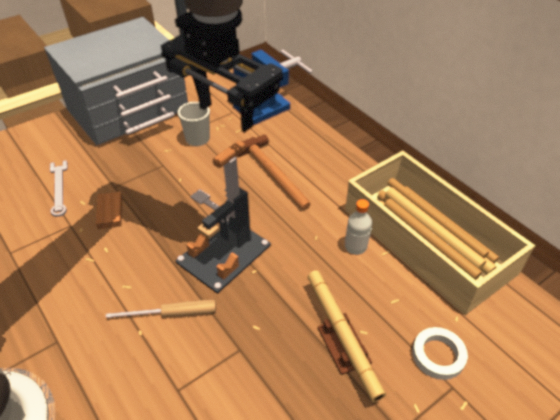

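Arm tops now read 0.130, so the rail is at 0.060. Step 1 is done, and the pictures show the T-bar free. Next is the blank, with the tool x axis along it at yaw -105.3 so that joint 6 stays in range.

```bash
python3 -c "
from station import r;print(r.sense()['joints'])"
python3 go.py .538 -.300 .20 -105.3
```

```text
[ 2.60362529e+01  1.06687946e+01 -1.70220348e+00 -3.54515301e-02
 -7.75534411e+01  7.73603959e+01]
t 5.15 tcp [0.5346 0.0835 0.3188] F [-0.1  0.6  0.1] shift [-0.0856  0.374   0.1184] rot [-1.0000e-01  1.0000e-02  1.1869e+02]
```

>>> inch_along(
  motion="1,0,0.1,0,0,0,34 | 1,0,0.1,0,0,0,34 | 1,-0.0855,0.374,0.0,0,0,80 | 1,-0.0855,0.374,0,0,0,80 | 1,-0.0855,0.374,0,0,0,80 | 1,-0.0855,0.374,0,0,0,80 | 1,-0.0855,0.374,0,0,0,80 | 1,-0.0855,0.374,0,0,0,80",
)

```text
time_s: 5.95
tcp_pos: [0.5368, -0.3027, 0.3164]
ee_rot: [[0.562, -0.827, -0.003], [-0.827, -0.562, 0.001], [-0.003, 0.002, -1.0]]
wrist_force: [0.7, -0.1, -0.3]
gripper_width: 1.0
gripper_force: 0.0
```

```bash
python3 go.py .538 -.300 .20 -105.3
```

```text
t 5.95 tcp [ 0.5368 -0.3027  0.3164] F [ 0.7 -0.1 -0.3] shift [-0.0013 -0.0028  0.1164] rot [ 0.18  0.1  49.49]
```

>>> inch_along(
  motion="1,-0.001,-0.003,0.1,0,0,49.5 | 1,-0.001,-0.003,0.1,0,0,49.5 | 1,-0.001,-0.003,0.1,0,0,49.5 | 1,-0.001,-0.003,0.1,0,0,49.5 | 1,-0.001,-0.003,0.1,0,0,49.5 | 1,-0.001,-0.003,0.1,0,0,49.5 | 1,-0.001,-0.003,0.1,0,0,49.5",
)

```text
time_s: 6.65
tcp_pos: [0.5391, -0.2975, 0.2167]
ee_rot: [[-0.256, -0.967, -0.003], [-0.967, 0.256, 0.001], [-0.0, 0.003, -1.0]]
wrist_force: [-0.8, 0.2, 0.3]
gripper_width: 0.999
gripper_force: 0.0
```

```bash
python3 go.py .538 -.300 .018 -105.3
```

Run:
```python
from station import r
import cv2
cv2.imwrite('pics/w2.png',r.capture('wrist')['pixels'][:,:,::-1])
```

```text
t 6.65 tcp [ 0.5391 -0.2975  0.2167] F [-0.8  0.2  0.3] shift [ 0.0028 -0.0002  0.1987] rot [0.19 0.02 0.44]
```

View pics/w2.png

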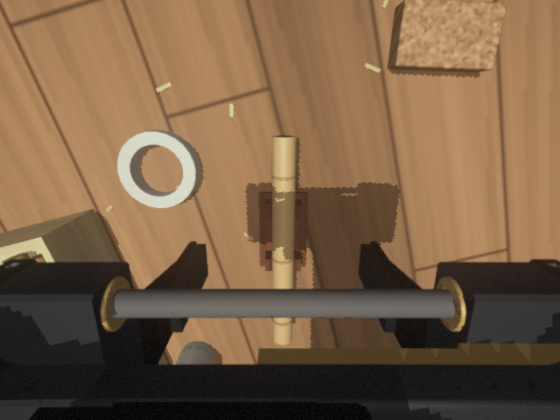

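The wrist view shows the blank along column 285, from row 137 to row 345, parallel to the tool x axis, with the rack at (285,230). I'll check its lateral offset and where the camera sits relative to the tool.

Run:
```python
from h import *; from station import r
c=r.capture('wrist');W=cloud(c);s=r.sense();R=np.array(s['ee_rot']);t=np.array(s['tcp_pos'])
print('cam in tool',np.round(R.T@(c['world_from_camera'][:3,3]-t),3),'K',c['K'][:2,2])
m=np.zeros(W.shape[:2],bool);m[120:290,255:310]=True;m&=(W[...,2]>.038)&(W[...,2]<.06)
q=(W[m]-t)@R;print(rect(q[:,:2]),'z',W[m][:,2].max())
q2=W[m];print(rect(q2[:,:2]))
```

```text
cam in tool [ 0.083  0.001 -0.161] K [282.84489229 205.49528338]
(array([-0.0398,  0.0009]), array([0.1834, 0.0254]), 0.6) z 0.050347780351521265
(array([ 0.5483, -0.2587]), array([0.1834, 0.0254]), 74.6)
```

>>> inch_along(
  motion="1,0.002,0.001,0.05,0,0,0.4 | 1,0.002,0.001,0.1,0,0,0.4 | 1,0.002,0.001,0.15,0,0,0.4 | 1,0.002,0.001,0.18,0,0,0.4 | 1,0.002,0.001,0.198,0,0,0.4 | 1,0.002,0.001,0.198,0,0,0.4 | 0,0.002,0.001,0.198,0,0,0.4 | 0,0.002,0.001,0.198,0,0,0.4",
)

```text
time_s: 7.55
tcp_pos: [0.5397, -0.2999, 0.022]
ee_rot: [[-0.262, -0.965, 0.003], [-0.965, 0.262, -0.001], [0.0, -0.003, -1.0]]
wrist_force: [0.8, -0.5, -0.6]
gripper_width: 0.895
gripper_force: 0.0
```

>>> inch_along(
  motion="0,0,0,0,0,0,0 | 0,0,0,0,0,0,0 | 0,0,0,0,0,0,0 | 0,0,0,0,0,0,0 | 0,0,0,0,0,0,0 | 0,0,0,0,0,0,0 | 0,0,0,0,0,0,0 | 0,0,0,0,0,0,0",
)

```text
time_s: 8.35
tcp_pos: [0.5379, -0.2994, 0.0203]
ee_rot: [[-0.263, -0.965, -0.001], [-0.965, 0.263, 0.0], [0.0, 0.001, -1.0]]
wrist_force: [-2.6, -0.4, 0.8]
gripper_width: 0.289
gripper_force: 30.0
```

```bash
python3 go.py .538 -.300 .12 -105.3
```

```text
t 8.35 tcp [ 0.5379 -0.2994  0.0203] F [-2.6 -0.4  0.8] shift [ 0.0006 -0.0002 -0.0997] rot [ 0.08 -0.    0.04]
```

>>> inch_along(
  motion="0,0,0,-0.03,0,0,0 | 0,0,0,-0.07,0,0,0 | 0,0,0.01,-0.1,0,0,0 | 0,0.003,0.025,-0.1,0,0,-7 | 0,0.003,0.04,-0.1,0,0,-14 | 0,0.003,0.049,-0.1,0,0,-21 | 0,0.003,0.049,-0.1,0,0,-28.7 | 0,0.003,0.049,-0.1,0,0,-28.7",
)

```text
time_s: 9.15
tcp_pos: [0.4904, -0.2894, 0.1205]
ee_rot: [[0.232, -0.973, 0.001], [-0.973, -0.232, -0.0], [0.0, -0.001, -1.0]]
wrist_force: [0.3, -0.1, -1.4]
gripper_width: 0.29
gripper_force: 30.0
```

```bash
python3 go.py .4271 -.0257 .12 -76.6
```

Run:
```python
from h import *; from station import r
c=r.capture('side');cv2.imwrite('pics/side2.png',c['pixels'][:,:,::-1])
c=r.capture('wrist');W=cloud(c);s=r.sense();R=np.array(s['ee_rot']);t=np.array(s['tcp_pos'])
H=hsv(c);q=(W.reshape(-1,3)-t)@R;m=(abs(q[:,1])<.02)&(q[:,0]>.011)&(q[:,0]<.06)&(q[:,2]<.01)&(q[:,2]>-.05)
q=q[m];print('blank front part in tool',len(q),rect(q[:,:2]),q.mean(0),'slope z/x',np.polyfit(q[:,0],q[:,2],1),q[:,0].max())
```

```text
t 9.15 tcp [ 0.4904 -0.2894  0.1205] F [ 0.3 -0.1 -1.4] shift [-0.2712  0.0003  0.0004] rot [-0.03 -0.01  0.03]
blank front part in tool 4583 (array([ 0.0305, -0.0034]), array([0.0391, 0.0327]), 0.3) [ 0.03310729 -0.00013819 -0.02449357] slope z/x [ 0.11990175 -0.02846319] 0.050051272396524876
```

View pics/side2.png

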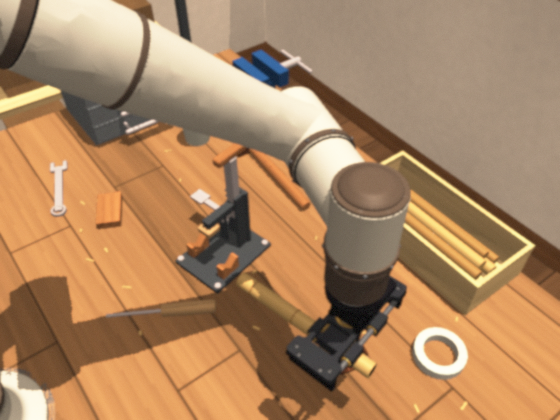

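The blank is held and level, pointing towards the press. Its near end is around (365,363) and its far end around (248,290). I'll slide it along its axis to the standoff beside the pad.

>>> inch_along(
  motion="0,-0.045,0,0,0,0,0 | 0,-0.09,0,0,0,0,0 | 0,-0.135,0,0,0,0,0 | 0,-0.18,0,0,0,0,0 | 0,-0.225,0,0,0,0,0 | 0,-0.255,0,0,0,0,0 | 0,-0.271,0,0,0,0,0 | 0,-0.271,0,0,0,0,0",
)

```text
time_s: 10.05
tcp_pos: [0.4275, -0.0243, 0.1207]
ee_rot: [[0.234, -0.972, 0.001], [-0.972, -0.234, 0.0], [-0.0, -0.001, -1.0]]
wrist_force: [0.1, -0.2, -1.1]
gripper_width: 0.286
gripper_force: 30.0
```

```bash
python3 go.py .4271 -.0257 .056 -76.6
```

Run:
```python
from h import *; from station import r
for n in ['top','side']:
    c=r.capture(n);cv2.imwrite(f'pics/{n}3.png',c['pixels'][:,:,::-1]);W=cloud(c);s=r.sense();R=np.array(s['ee_rot']);t=np.array(s['tcp_pos'])
    q=(W.reshape(-1,3)-t)@R;m=(abs(q[:,1])<.02)&(q[:,0]<-.03)&(q[:,0]>-.23)&(q[:,2]<.01)&(q[:,2]>-.05)
    q=q[m]
    if len(q)<50: print(n,len(q));continue
    print(n,len(q),rect(q[:,:2]),q[:,0].min(),q[:,0].max())
    for a in np.arange(-.22,-.03,.02):
        k=q[(q[:,0]>a)&(q[:,0]<a+.02)]
        if len(k)>8: print(round(a+.01,3),np.percentile(k[:,2],5).round(4),k[:,1].min().round(4),k[:,1].max().round(4))
```

```text
t 10.05 tcp [ 0.4275 -0.0243  0.1207] F [ 0.1 -0.2 -1.1] shift [0.0013 0.0007 0.0647] rot [-0.04  0.01  0.13]
top 0
side 731 (array([-0.1493,  0.0025]), array([0.1195, 0.0249]), 0.1) -0.20905079073640379 -0.08950989186409085
-0.21 -0.0257 -0.008 0.0142
-0.19 -0.0267 -0.0093 0.0146
-0.17 -0.027 -0.01 0.0149
-0.15 -0.0267 -0.0089 0.0142
-0.13 -0.0271 -0.0097 0.0149
-0.11 -0.0274 -0.0099 0.0145
-0.09 -0.0274 -0.0095 0.0137
```

>>> inch_along(
  motion="0,0.001,0,0.03,0,0,0 | 0,0.001,0,0.06,0,0,0 | 0,0.001,0,0.064,0,0,0 | 0,0.001,-0.02,0.064,0,0,0 | 0,0.001,-0.04,0.064,0,0,0 | 0,0.001,-0.055,0.064,0,0,0 | 0,0.001,-0.0605,0.064,0,0,0 | 0,0.001,-0.0605,0.064,0,0,0",
)

```text
time_s: 10.95
tcp_pos: [0.4874, -0.0132, 0.0569]
ee_rot: [[0.231, -0.973, 0.001], [-0.973, -0.231, 0.0], [0.0, -0.001, -1.0]]
wrist_force: [-0.0, -0.5, -1.0]
gripper_width: 0.29
gripper_force: 30.0
```

```bash
python3 go.py .4855 -.0118 .031 -76.6
```

Run:
```python
from h import *; from station import r
c=r.capture('side');cv2.imwrite('pics/side4.png',cv2.resize(c['pixels'][150:310,150:350,::-1],(800,640))[:600])
```

```text
t 10.95 tcp [ 0.4874 -0.0132  0.0569] F [-0.  -0.5 -1. ] shift [-0.0017  0.0015  0.0259] rot [-0.05 -0.   -0.03]
```

View pics/side4.png

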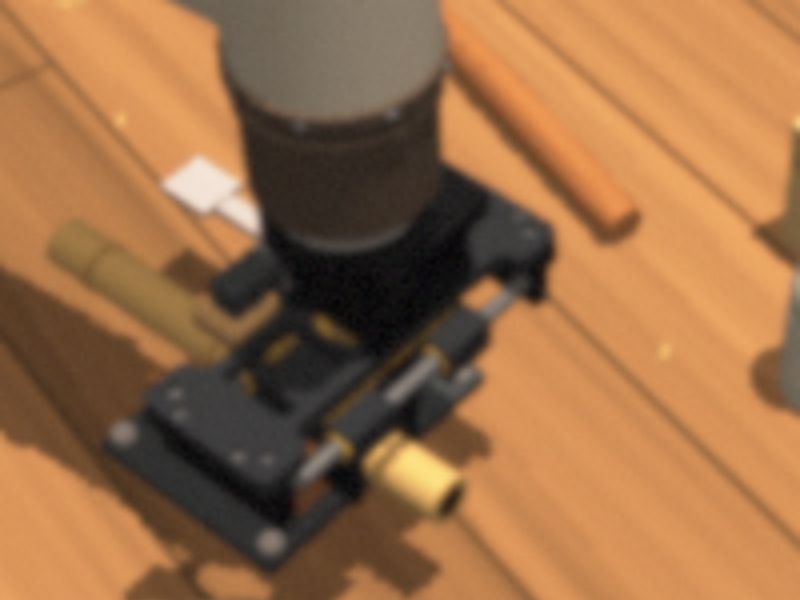

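The blank passes under the raised arm, and its ends are visible at (75,250) and (440,490) in the crop. I'll lower it gently into the V-blocks.

>>> inch_along(
  motion="0,-0.001,0,0.008,0,0,0 | 0,-0.001,0.0005,0.014,0,0,0 | 0,-0.001,0.0005,0.018,0,0,0 | 0,-0.001,0.0005,0.021,0,0,0 | 0,-0.001,0.0005,0.021,0,0,0",
)

```text
time_s: 11.5
tcp_pos: [0.4853, -0.012, 0.0349]
ee_rot: [[0.232, -0.973, -0.001], [-0.973, -0.232, -0.0], [0.0, 0.001, -1.0]]
wrist_force: [-0.3, -0.5, -0.9]
gripper_width: 0.293
gripper_force: 30.0
```

```bash
python3 go.py .4855 -.0118 .031 -76.6
```

```text
t 11.5 tcp [ 0.4853 -0.012   0.0349] F [-0.3 -0.5 -0.9] shift [-0.0002 -0.0002  0.0039] rot [ 0.08 -0.    0.04]
```

>>> inch_along(
  motion="0,0,0,0.003,0,0,0 | 0,0,0,0.005,0,0,0 | 0,0,0,0.006,0,0,0 | 0,0,0,0.006,0,0,0",
)

```text
time_s: 11.9
tcp_pos: [0.486, -0.0119, 0.0295]
ee_rot: [[0.232, -0.973, 0.0], [-0.973, -0.232, 0.0], [-0.0, -0.0, -1.0]]
wrist_force: [0.5, 0.1, 0.1]
gripper_width: 0.292
gripper_force: 30.0
```

```bash
python3 go.py .4855 -.0118 .029 -76.6
```

```text
t 11.9 tcp [ 0.486  -0.0119  0.0295] F [0.5 0.1 0.1] shift [-0.0002  0.0004  0.0005] rot [-0.02  0.    0.04]
```

Wrist z went from -1 N (the blank's weight) to about 0, so the blank is resting in the blocks. Release slowly and retreat straight up.

>>> inch_along(
  motion="0.0,0,0,0.001,0,0,0 | 0.45,0,0,0.001,0,0,0 | 0.5,0,0,0.001,0,0,0 | 0.6,0,0,0.001,0,0,0 | 0.7,0,0,0.001,0,0,0 | 0.8,0,0,0.001,0,0,0 | 0.8,0,0,0.001,0,0,0",
)

```text
time_s: 12.6
tcp_pos: [0.4858, -0.0119, 0.0285]
ee_rot: [[0.232, -0.973, -0.0], [-0.973, -0.232, -0.0], [0.0, 0.0, -1.0]]
wrist_force: [0.5, -0.6, 0.4]
gripper_width: 0.744
gripper_force: 0.0
```

>>> inch_along(
  motion="0.8,0,0,-0.03,0,0,0 | 0.8,0,0,-0.07,0,0,0 | 0.8,0,0,-0.12,0,0,0 | 0.8,0,0,-0.17,0,0,0 | 0.8,0.05,0,-0.22,0,0,0 | 0.8,0.1,0,-0.22,0,0,0 | 0.8,0.1,0,-0.22,0,0,0",
)

```text
time_s: 13.3
tcp_pos: [0.5104, -0.1117, 0.2509]
ee_rot: [[0.23, -0.973, 0.005], [-0.973, -0.23, -0.0], [0.001, -0.005, -1.0]]
wrist_force: [0.1, 0.2, -0.7]
gripper_width: 0.801
gripper_force: 0.0Traceback (most recent call last):
```

Run:
```python
from h import *; from station import r
o=np.array([.467,.066,0]);a=np.radians(13.4);R=np.array([[np.cos(a),-np.sin(a),0],[np.sin(a),np.cos(a),0],[0,0,1]])
for n in ['top','side']:
    c=r.capture(n);cv2.imwrite(f'pics/{n}5.png',c['pixels'][:,:,::-1]);W=cloud(c)
    q=(W.reshape(-1,3)-o)@R;m=(abs(q[:,0])<.03)&(abs(q[:,1])>.053)&(abs(q[:,1])<.15)&(q[:,2]>.045)&(q[:,2]<.08)
    q=q[m];print(n,len(q),q[:,1].min(),q[:,1].max(),rect(q[:,:2]))
    for b in np.arange(-.14,.14,.02):
        k=q[(q[:,1]>b)&(q[:,1]<b+.02)]
        if len(k)>8: print(round(b+.01,3),np.percentile(k[:,2],95).round(4),np.percentile(k[:,0],[3,97]).round(4))
```

```text
  File "<stdin>", line 6, in <module>
    return umr_minimum(a, axis, None, out, keepdims, initial, where)
ValueError: zero-size array to reduction operation minimum which has no identity
```

>>> inch_along(
  motion="0,0,0,-0.05,0,0,-8.5 | 0,-0.05,-0.01,-0.06,0,0,-17 | 0,-0.1,-0.02,-0.06,0,0,-25 | 0,-0.15,-0.035,-0.06,0,0,-34 | 0,-0.2,-0.05,-0.06,0,0,-42 | 0,-0.25,-0.06,-0.06,0,0,-51 | 0,-0.284,-0.07,-0.06,0,0,-60 | 0,-0.284,-0.07,-0.06,0,0,-68",
)

```text
time_s: 14.15
tcp_pos: [0.5105, 0.188, 0.3071]
ee_rot: [[0.99, -0.141, -0.001], [-0.141, -0.99, -0.0], [-0.001, 0.0, -1.0]]
wrist_force: [0.6, -0.2, 0.1]
gripper_width: 0.156
gripper_force: 0.0
```

>>> inch_along(
  motion="0,0,0,0,0,0,-8.5 | 0,0,0,0,0,0,-17 | 0,0,0,0,0,0,-25 | 0,0,0,0,0,0,-34 | 0,0,0,0,0,0,-42 | 0,0,0,0,0,0,-51 | 0,0,0,0,0,0,-60 | 0,0,0,0,0,0,-68",
)

```text
time_s: 14.95
tcp_pos: [0.5105, 0.1835, 0.3079]
ee_rot: [[0.509, 0.861, -0.001], [0.861, -0.509, -0.0], [-0.001, -0.001, -1.0]]
wrist_force: [0.1, -0.0, -0.3]
gripper_width: 0.007
gripper_force: 0.0
```

```bash
python3 go.py .5125 .180 .30 103.4
```

Run:
```python
from h import *; from station import r
print(np.round(r.sense()['joints'],1))
o=np.array([.467,.066,0]);a=np.radians(13.4);R=np.array([[np.cos(a),-np.sin(a),0],[np.sin(a),np.cos(a),0],[0,0,1]])
for n in ['top','side']:
    c=r.capture(n);cv2.imwrite(f'pics/{n}6.png',c['pixels'][:,:,::-1]);W=cloud(c)
    q=(W.reshape(-1,3)-o)@R;m=(abs(q[:,0])<.03)&(abs(q[:,1])>.053)&(abs(q[:,1])<.15)&(q[:,2]>.045)&(q[:,2]<.08)
    q=q[m]
    if len(q)<9: print(n,len(q));continue
    print(n,len(q),q[:,1].min(),q[:,1].max(),rect(q[:,:2]))
    for b in np.arange(-.14,.14,.02):
        k=q[(q[:,1]>b)&(q[:,1]<b+.02)]
        if len(k)>8: print(round(b+.01,3),np.percentile(k[:,2],95).round(4),np.percentile(k[:,0],[3,97]).round(4))
```

```text
t 14.95 tcp [0.5105 0.1835 0.3079] F [ 0.1 -0.  -0.3] shift [-0.002   0.0035  0.0079] rot [-6.000e-02  3.000e-02 -4.402e+01]
[ 36.9  11.1  -2.6  -0.  -76.3 112.5]
top 1228 -0.13118253532125493 0.12935673806960676 (array([ 0.0014, -0.0009]), array([0.2606, 0.0268]), 89.8)
-0.13 0.0589 [-0.011  0.013]
-0.11 0.0589 [-0.0111  0.0129]
-0.09 0.0592 [-0.0111  0.0134]
-0.07 0.0589 [-0.0108  0.0131]
-0.05 0.0587 [-0.0105  0.0133]
0.05 0.0582 [-0.0106  0.0133]
0.07 0.0593 [-0.0106  0.0136]
0.09 0.0595 [-0.0107  0.0136]
0.11 0.0591 [-0.0105  0.0134]
0.13 0.0592 [-0.0107  0.0133]
side 842 -0.13268589844668083 0.12948502271634174 (array([-0.0012, -0.0016]), array([0.2622, 0.0261]), 89.8)
-0.13 0.0568 [-0.0134  0.0094]
-0.11 0.0569 [-0.013   0.0082]
-0.09 0.0579 [-0.0134  0.0088]
-0.07 0.0575 [-0.0135  0.0077]
-0.05 0.0572 [-0.0131  0.0084]
0.05 0.0567 [-0.0116  0.0079]
0.07 0.0569 [-0.0127  0.0088]
0.09 0.0567 [-0.0124  0.0095]
0.11 0.0575 [-0.0126  0.009 ]
0.13 0.0562 [-0.0117  0.0094]
```

View pics/side6.png

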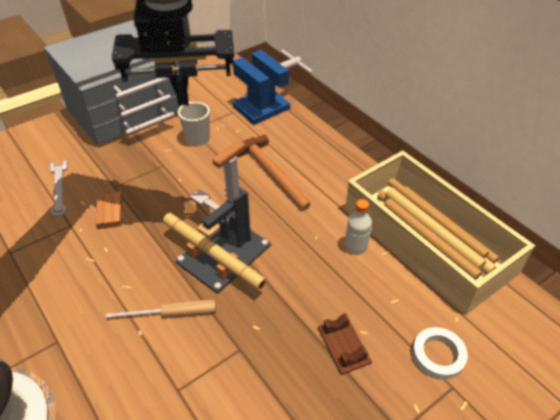

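The blank is seated: top at 0.058, middle within 2 mm of the pad and angle about 0.2°. Next I finish the turn and come down over the paddle.

>>> inch_along(
  motion="0,-0.002,0.0035,0.0,0,0,-8.5 | 0,-0.002,0.0035,0.03,0,0,-17 | 0,-0.002,0.0035,0.07,0,0,-25 | 0,-0.002,0.0035,0.11,0,0,-34 | 0,-0.002,0.0035,0.15,0,0,-42 | 0,-0.002,0.0035,0.19,0,0,-44 | 0,-0.002,0.0035,0.21,0,0,-44 | 0,-0.002,0.0035,0.21,0,0,-44",
)

```text
time_s: 15.85
tcp_pos: [0.5107, 0.1785, 0.095]
ee_rot: [[-0.222, 0.975, -0.007], [0.975, 0.222, -0.004], [-0.003, -0.008, -1.0]]
wrist_force: [0.6, 0.1, 0.1]
gripper_width: 0.004
gripper_force: 0.0
```

```bash
python3 go.py .5125 .180 .055 103.4
```

```text
t 15.85 tcp [0.5107 0.1785 0.095 ] F [0.6 0.1 0.1] shift [0.0012 0.0024 0.04  ] rot [-0.44  0.15 -0.58]
```

>>> inch_along(
  motion="0,0.001,0.001,0.012,0,0,0 | 0,0.001,0.001,0.02,0,0,0 | 0,0.001,0.001,0.028,0,0,0 | 0,0.001,0.001,0.034,0,0,0 | 0,0.001,0.001,0.039,0,0,0 | 0,0.001,0.001,0.041,0,0,0 | 0,0.001,0.001,0.041,0,0,0 | 0,0.001,0.001,0.041,0,0,0",
)

```text
time_s: 16.65
tcp_pos: [0.5144, 0.1811, 0.0579]
ee_rot: [[-0.225, 0.974, 0.001], [0.974, 0.225, 0.0], [0.0, 0.001, -1.0]]
wrist_force: [1.1, -1.0, 3.3]
gripper_width: 0.01
gripper_force: 1.3
```

>>> inch_along(
  motion="0,0,0,0,0,0,0 | 0,0,0,0,0,0,0 | 0,0,0,0,0,0,0 | 0,0,0,0,0,0,0 | 0,0,0,0,0,0,0 | 0,0,0,0,0,0,0",
)

```text
time_s: 17.25
tcp_pos: [0.514, 0.1811, 0.0575]
ee_rot: [[-0.225, 0.974, 0.0], [0.974, 0.225, 0.0], [0.0, 0.001, -1.0]]
wrist_force: [1.7, 0.2, 3.3]
gripper_width: 0.007
gripper_force: 1.3
```

Run:
```python
from h import *; from station import r
c=r.capture('side');W=cloud(c);d=np.hypot(W[...,0]-.535,W[...,1]-.082)
m=np.zeros(d.shape,bool);m[120:295,200:275]=True;m&=(d<.04)&(W[...,2]>.16)&(W[...,2]<.27)
print(m.sum(),np.percentile(W[m][:,2],[50,95]) if m.any() else '',r.sense()['wrist_force'])
```

```text
551 [0.20378047 0.20967257] [ 1.35325434 -0.28898887  3.39449219]
```

The T-bar top is now at 0.210, so the rail is at about 0.017. Releasing the pawl.

>>> inch_along(
  motion="0,0,0,-0.015,0,0,0 | 0,0,0,-0.03,0,0,0 | 0,0,0,-0.07,0,0,0 | 0,0,0,-0.12,0,0,0 | 0,0,0,-0.17,0,0,0 | 0,0.05,0,-0.21,0,0,0 | 0,0.1,0,-0.24,0,0,0 | 0,0.1,0,-0.24,0,0,0",
)

```text
time_s: 18.1
tcp_pos: [0.4904, 0.2807, 0.2993]
ee_rot: [[-0.227, 0.974, 0.001], [0.974, 0.227, 0.002], [0.002, 0.001, -1.0]]
wrist_force: [0.3, 0.1, -0.3]
gripper_width: 0.004
gripper_force: 0.0
```

>>> inch_along(
  motion="0,0,0,0,0,0,0 | 0,0,0,0,0,0,0",
)

```text
time_s: 18.3
tcp_pos: [0.4901, 0.278, 0.2959]
ee_rot: [[-0.226, 0.974, -0.003], [0.974, 0.226, -0.002], [-0.001, -0.004, -1.0]]
wrist_force: [-0.6, -0.4, -0.3]
gripper_width: 0.005
gripper_force: 0.0
```

Run:
```python
from h import *; from station import r
o=np.array([.467,.066,0]);a=np.radians(13.4);R=np.array([[np.cos(a),-np.sin(a),0],[np.sin(a),np.cos(a),0],[0,0,1]])
for n in ['top','side']:
    c=r.capture(n);cv2.imwrite(f'pics/{n}7.png',c['pixels'][:,:,::-1]);W=cloud(c)
    Q=(W.reshape(-1,3)-o)@R
    f=lambda m:(m.sum(),np.percentile(Q[m],[5,50,95],axis=0).round(4).tolist()) if m.sum()>5 else m.sum()
    X,Y,Z=Q.T
    print(n,'blank',f((abs(X)<.03)&(abs(Y)>.05)&(abs(Y)<.15)&(Z>.045)&(Z<.08)))
    print(n,'paddle',f((abs(X-.07)<.012)&(abs(Y-.1)<.014)&(Z>.03)&(Z<.1)))
    print(n,'tbar',f((abs(X-.07)<.03)&(abs(Y)<.008)&(Z>.18)&(Z<.27)))
    print(n,'arm',f((X>-.01)&(X<.04)&(abs(Y)<.007)&(Z>.06)&(Z<.14)))
```

```text
top blank (np.int64(1268), [[-0.0104, -0.1223, 0.049], [0.0009, 0.0507, 0.0559], [0.0128, 0.1215, 0.059]])
top paddle (np.int64(211), [[0.0592, 0.0876, 0.0748], [0.0699, 0.1, 0.0768], [0.0807, 0.1125, 0.079]])
top tbar (np.int64(442), [[0.0429, -0.0074, 0.2085], [0.0693, -0.0002, 0.2107], [0.0966, 0.0072, 0.2123]])
top arm (np.int64(240), [[-0.0073, -0.0064, 0.07], [0.0145, 0.0001, 0.0876], [0.0374, 0.0064, 0.0898]])
side blank (np.int64(861), [[-0.0127, -0.1271, 0.0466], [-0.0047, -0.0627, 0.0536], [0.0082, 0.1189, 0.0573]])
side paddle (np.int64(110), [[0.0595, 0.0876, 0.0716], [0.0706, 0.1003, 0.0739], [0.0806, 0.1131, 0.0768]])
side tbar (np.int64(257), [[0.0438, -0.0077, 0.1903], [0.0692, -0.0027, 0.2077], [0.0966, 0.0066, 0.21]])
side arm (np.int64(182), [[-0.0078, -0.0068, 0.0684], [0.0111, -0.0008, 0.085], [0.0366, 0.0058, 0.0875]])
```

View pics/side7.png

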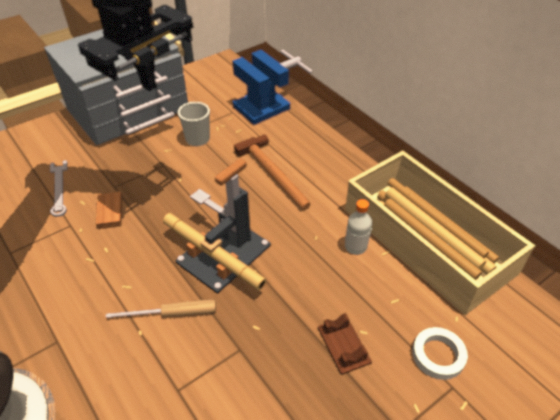

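The picture shows the arm down on the blank at (215,250), the paddle back up at about (203,200) and the glue bottle standing at (358,228). The rail reads about 0.017 and the paddle top 0.076. Handing in.

```bash
python3 -c "
from station import r;print(r.finish_job())"
```

```text
the job is handed in; nothing more can be done
None
```

The blank is clamped and the job is handed in after about 18 s of robot time, but no verdict came back. My last camera check showed the blank seated in both V-blocks, the press arm resting on it (rail about 0.017), the pawl sprung back, and the glue bottle standing.

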